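# Load the sample holder under the contact gauge

### The arm

A 6-joint arm with a two-finger parallel gripper is mounted at the origin on the work surface. World frame = base frame: x ahead of the robot, y to its left, z up, the work surface at z = 0. Lengths are in mm, angles in rad, forces in N, time in s.
With the tool pointing down it reaches from about 350 to 875 mm from the base axis. Payload 4.2 kg.
Tool frame: the origin (TCP) lies between the finger pads; the fingertips stand 14 mm ahead of it and the grasp point (between the pads) lies 5 mm behind it; z points along the fingers, y is the line along which they close (so a half turn about z gives the same grasp; the last joint's range is limited). The gripper opens to 85 mm and grips with 20 to 120 N. Pads are 22 mm wide; open, the fingers measure 114 mm over their backs; the gripper's body (76 mm by 85 mm) begins 54 mm behind the grasp point. The pads swing forward as they close: fully open they stand 13 mm farther back than shut.
Start: joints at [-0.983, 0.385, 0.008, 0, -1.194, -0.259], TCP at [201.832, -591.492, 245.312] pointing down, gripper open.
Joint ranges: [-3.14, 3.14], [-1.21, 2.06], [-1.07, 1.41], [-3.16, 2.05], [-2.99, -0.16], [-3.1, 3.1]. Speed limits (rad/s): [2.79, 2.79, 3.14, 3.14, 3.14, 3.14].

### API

Orientations are given as a unit quaternion [x, y, z, w].
In Python, from bench import * gives the robot as it stands.
- The arm moves only by the tool carry_out, never from a script. Its argument "motion" is a list of rows, each a list of 7 numbers: the turn, a rotation vector about the tool's x, y, z in rad, then the shift along the tool's x, y, z in mm, then the opening, from -1 (shut) to 1 (fully open), so that 0 is half open. A call has 1 to 5 rows; each row is the pose to reach, as a shift and turn from the pose commanded when the call began, along the tool's axes at that moment; what a row does not reach only later rows make up. A row lasts 1/8 s, in which the tool goes at most 62.5 mm and 10.7 degrees, less where a joint would pass 70% of its speed; a pose out of reach is approached as far as the arm can. A call with a gripper value outside its range is refused whole. The fingers move at their own pace and stop on an object; the grip force is fixed at half the most. Time passes only in rows, so rows that repeat a pose let the fingers close. It gives the time, the measured TCP pose, the force, the opening and the grip force at its end, in the units of the state.
- read_state(): the state, without advancing time (a new reading comes with each control period).
- get_image(name): name is "scene" or "top" or "wrist"; returns a dict with "color" (384x512x3 uint8, blue, green, red), "mtx" (3x3 intrinsics, pixels), "k1" (the pictures are not rectified: a ray, as slopes to the right and down, at radius r is drawn at 1 + k1 r^2 times it, then the intrinsics apply), "position" and "orientation" of the camera in the world. Camera axes: x right, y down, z forward; pixel columns grow to the right and rows downward; lengths in mm; the calibration is good to about 2 mm. A picture is of the moment at which its call begins. There is no depth.
- job_done(): hands the job in; it is judged then, once.
The state is a dict: "clock": time; "joints": joint angles; "joint_vel": joint speeds; "joint_efforts": joint torques, N m; "position": TCP position; "ee_rot": TCP orientation; "contact_force": force on the tool from outside, world axes, zero at the start; "wrist_torque": the same for the moment, N m; "gripper_width": finger opening in mm; "grasp_force": force on a finger pad.
Only numpy, scipy, OpenCV 4.12 (cv2) and the standard library are available. Lean on these libraries where they do the work, as an engineer would, in place of code of your own. Each camera call takes 0.05 s, during which the arm holds its last target. There are 200 camera calls.

### The job

Raise the gauge's lever to lift its foot, then take the sample holder out of its dock and lay it flat on the gauge's base, under the raised foot: its block square against the back stop and centred, its handle lying along the black line that runs out of the open front. Then lower the lever all the way so that the foot presses on the holder, and let go. Do not knock over the jar of glass tubes.

Things in the scene. Friction and masses are not known exactly. Their poses are not given: they have to be found in the camera images.
- gauge: White bench gauge, fixed; place and yaw vary. Origin: on its foot's vertical axis, at bench level. Its -x side is the open front, towards the robot; +y the lever's side; column at y -120 to -80 mm. Base plate 15 mm thick, x -65 to +90, y -120 to +50 mm; a black line on it runs along y = 0 to the front. A loaded holder has its origin at x 0, y 0, z 15 mm and its axes along the gauge's.
- gauge_head (a point): Centre of the underside of the head housing, 60 mm over the bench, above the foot. In the gauge's frame the housing spans x -30 to +55, y -120 to +45, z 60 to 150 mm, with a perforated cap to z = 162 mm; it leaves no room for a gripper above a loaded block.
- stop_face (a point): Middle of the top front edge of the steel back stop on the gauge's base, in the gauge's frame at (22.5, 0, 27) mm. The stop is 50 mm wide (y) and stands 12 mm above the plate; the loaded block's +x face rests against it.
- lever (a joint): The gauge's lever, rad: 0 = fully down (arm level, pointing to the gauge's -x), 1.2 = fully up. It swings about the gauge's y through lever_pivot and stays where it is left (friction 0.2 N m, about 2 N at the knob). It starts down or nearly so. Each rad lifts the foot 16.7 mm.
- lever_pivot (a point): Pivot of the lever, in the gauge's frame at (0, 80, 120) mm.
- lever_knob (a point): Centre of the grey knob at the lever's end, 110 mm from the pivot: a cylinder 16 mm in diameter, 18 mm long along the gauge's y; it can be pinched by its end faces from above. The arm behind it is 8 mm wide and 12 mm deep.
- foot_pad: The foot, a dark steel disc 22 mm in diameter under the head, sprung: it gives up to 8 mm upwards (500 N/m). Origin: centre of its underside, 29 mm over the bench with the lever down and nothing beneath, 49 mm with the lever fully up. A loaded holder's top is at 33 mm, so with the lever fully down the foot presses it with about 2 N.
- holder: Sample holder, about 140 g, loose: a steel block 44 (x) by 40 (y) by 18 mm high with a white round sample on top, and a flat handle (12 wide, 10 high) along the holder's -x to x = -98 mm. Origin: centre of the block's underside, level with the handle's underside. It starts in the dock, where the block can be gripped across its 40 mm (along y).
- holder_fin (a point): A point in the upright white fin at the handle's end, at (-100, 0, 25) mm in the holder's frame. The fin is 28 long (x -114 to -86), 10 thick (y) and reaches from the underside level up to z = 36 mm. Only here can the holder be gripped once its block is under the head.
- dock: Aluminium dock, fixed, at the robot's left or right. Origin: at bench level under the docked block, which rests on a pedestal 15 mm high, 28 mm wide (y). The handle points to the dock's -x (roughly away from the robot) between two walls 55 mm high (x -131 to -36, |y| 9 to 29 mm) that hide handle and fin: lift the holder 45 mm straight up to clear them.
- tube_jar: Glass jar, 60 mm in diameter, 75 high, loose, with amber tubes up to 135 mm high. Origin: centre of its underside. It stands behind and right of the gauge. Other loose bystanders lie within 0.4 m of the robot and behind and beside the gauge; the bench between robot and gauge (x 0.41 to 0.49 m, |y| under 0.13 m) is clear for putting the holder down.

How it is judged (in metres and radians):
On the way, in this order (a step that is already met when the one before it is completed fails the run):
1. the lever is raised (above 0.95 rad) while the holder is not yet on the gauge (value of joint lever above 0.95 rad and horizontal distance between holder and gauge above 0.06 m), for 0.2 s.
2. the holder lies home under the raised foot, handle to the front (value of joint lever above 0.7 rad and x of holder in the frame of gauge between -0.005 and 0.005 m and y of holder in the frame of gauge between -0.007 and 0.007 m and z of holder in the frame of gauge between 0.012 and 0.018 m and y of holder_fin in the frame of gauge between -0.016 and 0.016 m and x of holder_fin in the frame of gauge below -0.085 m and angle between holder's own z axis and vertical below 0.1 rad), for 0.2 s.
At the end, for the whole second after the job is handed in: The lever is down (under 0.08 rad) and the foot presses on the holder (over 0.5 N); the holder lies flat and at rest on the gauge's base, its block within 5 mm of home against the stop and 7 mm of centre, its fin pointing to the front within 16 mm of the line; it is released (value of joint lever below 0.08 rad and contact force between foot_pad and holder above 0.5 N and x of holder in the frame of gauge between -0.005 and 0.005 m and y of holder in the frame of gauge between -0.007 and 0.007 m and z of holder in the frame of gauge between 0.012 and 0.018 m and y of holder_fin in the frame of gauge between -0.016 and 0.016 m and x of holder_fin in the frame of gauge below -0.085 m and angle between holder's own z axis and vertical below 0.1 rad and linear speed of holder below 0.01 m/s and contact force between the fingers and holder below 0.1 N); the robot touches nothing.
It fails at once if the jar of tubes is knocked over (angle between tube_jar's own z axis and vertical above 0.5 rad).
It also fails if it takes over 72 s, if anything falls off the work surface, if the arm or the gripper's body presses on something with over 40 N, if the wrist force passes 120 N, or if a joint passes its speed limit or range.

## Working session

There is one attempt and no reset: what is moved stays moved. The work goes in short steps, Python scripts to look and compute and a tool call to move; the robot and the scene stay as the last step left them, time stands still between calls to the robot, and variables do not carry over. Pictures are saved under pics/ and viewed, at most 10 in all, crops included, and the job is handed in when it is done.

Besides the shell and the picture viewer there is one more tool, called after "Request:" as name(argument=value, ...), one argument or row to a line, values as JSON. carry_out: Moves the arm, as the interface text tells. Its arguments: {"type":"object","properties":{"motion":{"type":"array"}},"required":["motion"]}

```bash
mkdir -p pics; ls
cat > h.py <<'E'
from bench import *
import numpy as np, cv2
from scipy.spatial.transform import Rotation as R
def ray(im,u,v):
    K=np.array(im["mtx"]);k=im["k1"]
    d=np.array([(u-K[0,2])/K[0,0],(v-K[1,2])/K[1,1]]);s=d.copy()
    for _ in range(20): s=d/(1+k*(s@s))
    return np.array(im["position"]),R.from_quat(im["orientation"]).apply([s[0],s[1],1])
def onz(im,u,v,z):
    p,d=ray(im,u,v);return p+d*(z-p[2])/d[2]
def proj(im,P):
    c=R.from_quat(im["orientation"]).inv().apply(np.array(P)-im["position"]);s=c[:2]/c[2]
    s=s*(1+im["k1"]*(s@s));K=np.array(im["mtx"]);return K[0,0]*s[0]+K[0,2],K[1,1]*s[1]+K[1,2]
def tri(a,ua,b,ub):
    p,d=ray(a,*ua);q,e=ray(b,*ub)
    t=np.linalg.lstsq(np.c_[d,-e],q-p,rcond=None)[0];A=p+d*t[0];B=q+e*t[1];return (A+B)/2,np.linalg.norm(A-B)
E
python3 - <<'E'
from h import *
for n in("scene","top"):
    im=get_image(n);cv2.imwrite(f"pics/{n}0.png",cv2.resize(im["color"],None,fx=1.5,fy=1.5))
    print(n,im["mtx"],im["k1"],im["position"],im["orientation"])
s=read_state();print(s)
E
```

```text
pics
scene [[455.22956916   0.         263.12620419]
 [  0.         455.22956916 196.54308204]
 [  0.           0.           1.        ]] -0.16769718009233334 [1105.81750852  670.82649224  930.26551209] [ 0.29537221  0.87526222 -0.36553284 -0.11426742]
top [[386.70929955   0.         254.21208953]
 [  0.         386.70929955 195.15235955]
 [  0.           0.           1.        ]] -0.006252886737537185 [ 553.34277519    2.87975425 1016.60799542] [-0.70342358  0.70943704 -0.01600338  0.04047516]
{'clock': 0.1, 'joints': array([-9.83375754e-01,  3.85522912e-01,  6.78678831e-03, -4.12321517e-04,
       -1.19398136e+00, -2.58619734e-01]), 'joint_vel': array([ 0.00055177, -0.00154899,  0.00258722,  0.00182822,  0.00093225,
       -0.00099739]), 'joint_efforts': array([-5.75399317e-04, -3.93319166e+01,  1.88929528e+01,  4.19801071e+00,
       -2.57580992e-03,  5.18830461e-06]), 'position': array([ 201.693945  , -591.06181981,  244.31769486]), 'ee_rot': array([-1.63585767e-01,  9.86528630e-01,  9.54572875e-04, -2.19600956e-04]), 'contact_force': array([0.51561792, 1.02904422, 0.90612763]), 'wrist_torque': array([-0.04445229,  0.02089532,  0.01982942]), 'grasp_force': 0.0, 'gripper_width': 85.3405841738876}
```

View pics/scene0.png

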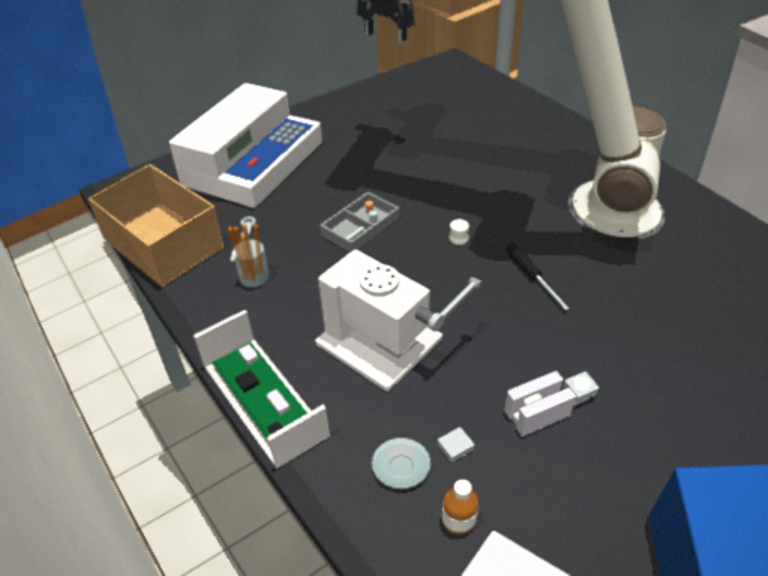

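View pics/top0.png

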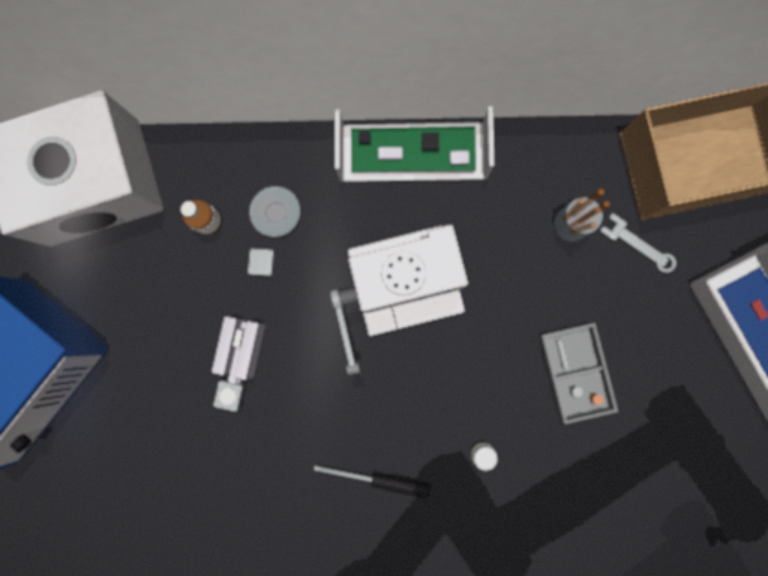

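The scene view shows the gauge at about (380,320), the dock with the holder at (550,395) and the jar at (252,260). In the top view the gauge is at (407,280), its knob at (352,368), the dock at (238,350), the block at (228,396) and the jar at (580,215). I'll enlarge the top view to find corners.

Run:
```python
from h import *
im=get_image("top");c=im["color"][145:290,130:325]
cv2.imwrite("pics/c1.png",cv2.resize(c,None,fx=4,fy=4,interpolation=cv2.INTER_CUBIC))
g=cv2.cvtColor(im["color"],cv2.COLOR_BGR2GRAY)
for t in (90,130,160,190):
  n,l,st,ce=cv2.connectedComponentsWithStats((g>t).astype(np.uint8))
  for i in range(1,n):
    x,y,w,h,a=st[i]
    if 130<x<325 and 145<y<290 and a>60:
      r=cv2.minAreaRect(np.argwhere(l==i)[:,::-1].astype(np.float32)); print(t,a,np.round(r[0],1),np.round(r[1],1),round(r[2],1))
```

```text
90 4820 [266.6 198.5] [82.2 93.1] 76.0
90 298 [173.4 174.4] [16.6 18. ] 4.8
90 1290 [154.  242.3] [24.8 61.9] 12.7
130 4245 [273.  185.9] [59.9 73.7] 76.0
130 260 [173.2 174.1] [15.4 16.9] 4.8
130 227 [229.  220.5] [54.8  6.3] 76.8
130 1131 [153.8 242.2] [23.8 60.6] 12.8
160 3054 [270.9 177.8] [42.6 73.2] 75.7
160 228 [173.5 174.5] [15. 15.] 90.0
160 987 [275.6 208. ] [15.3 65.2] 76.0
160 105 [229.8 224.1] [39.3  2.7] 76.4
160 288 [149. 230.] [ 7.6 37.9] 13.0
160 703 [157.8 242.9] [15.5 60.5] 16.9
190 2866 [271.1 177.7] [41.2 72. ] 76.0
190 631 [285.2 205.8] [13.8 45.1] 76.0
190 251 [253.2 213.8] [13.8 17.9] 76.0
190 244 [149.  230.1] [ 6.6 36.7] 13.0
190 370 [160.8 234.8] [12.2 40.8] 11.3
190 135 [151.4 263.8] [12.  13.3] 18.4
```

View pics/c1.png

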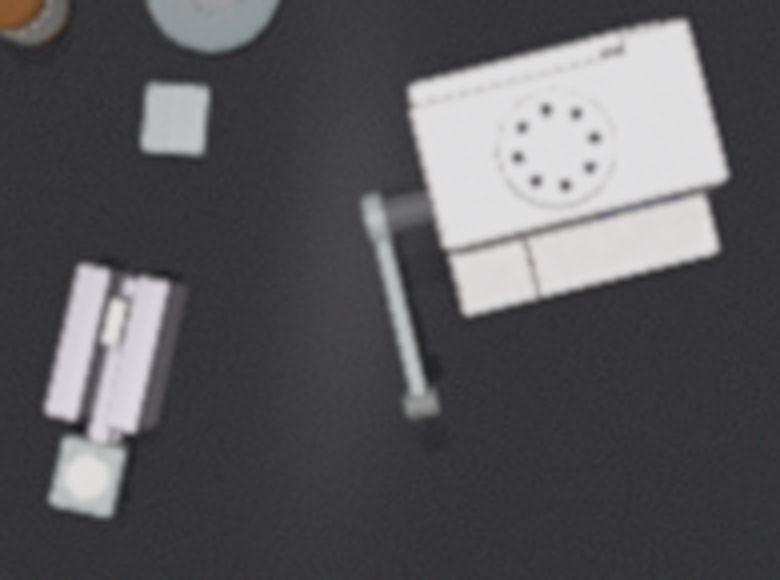

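The crop shows base front corners at (469,316) and (719,254), the line's end at (539,298), head-top corners (447,249), (728,183), (687,18), (408,84), the knob at (421,402), dock wall corners, and block corners (62,437), (127,448), (113,517), (49,504).

```bash
cat >> h.py <<'E'
def fit(L,W):
    L=np.array(L,float);W=np.array(W,float);a=L-L.mean(0);b=W-W.mean(0)
    t=np.arctan2((a[:,0]*b[:,1]-a[:,1]*b[:,0]).sum(),(a*b).sum());c,s=np.cos(t),np.sin(t);M=np.array([[c,-s],[s,c]])
    o=W.mean(0)-M@L.mean(0);return o,t,W-(o+L@M.T)
E
python3 - <<'E'
from h import *
im=get_image("top")
f=lambda p,z:onz(im,130+p[0]/4,145+p[1]/4,z)[:2]
g=[((469,316),15,(-65,50)),((719,254),15,(-65,-120)),((539,298),15,(-65,0)),((447,249),150,(-30,45)),((728,183),150,(-30,-120)),((687,18),150,(55,-120)),((408,84),150,(55,45))]
def do(g):
    o,t,r=fit([x[2] for x in g],[f(x[0],x[1]) for x in g]);print(o,t,np.degrees(t));print(r.round(1))
do(g);do(g[:3]);do(g[3:])
print("cap",f((556,145),162))
for z in (120,125,128,135):print("knob",z,f((421,402),z),"pivotend",f((374,205),z))
b=[((62,437),33,(-22,20)),((127,448),33,(-22,-20)),((113,517),33,(22,-20)),((49,504),33,(22,20))]
# handle direction -> dock -x away from robot; dock yaw ~ pi
do(b)
# walls tops z=55: left wall (+y world) = dock -y side
w=[((80,263),55,(-131,-29)),((110,268),55,(-131,-9)),((76,420),55,(-36,-29+20)),((44,413),55,(-36,-29)),((137,275),55,(-131,9)),((170,279),55,(-131,29)),((139,434),55,(-36,29))]
do(w)
s=read_state();print(R.from_quat(s["ee_rot"]).as_matrix().round(3))
E
```

```text
[637.21476195  25.5305363 ] 0.2305897478709795 13.211819351992885
[[-3.5 -3.5]
 [-3.6  0.3]
 [-3.6 -0.2]
 [-1.8 -1.6]
 [-3.9  1.2]
 [ 7.2  3.1]
 [ 9.2  0.7]]
[633.51682965  24.62435685] 0.23428394504455974 13.423481258728192
[[ 0.4 -2.3]
 [-0.4  1.4]
 [ 0.   1. ]]
[640.15229583  26.53452887] 0.2226307507450518 12.755802407520475
[[-5.1 -2.9]
 [-5.9  0.2]
 [ 5.1  2.7]
 [ 5.8  0. ]]
cap [652.58319273  -0.84590297]
knob 120 [509.17719396  78.30369392] pivotend [623.43456565 105.41577276]
knob 125 [509.42348655  77.88308681] pivotend [623.04369366 104.84397316]
knob 128 [509.57126211  77.63072254] pivotend [622.80917047 104.5008934 ]
knob 135 [509.91607174  77.04187258] pivotend [622.26194968 103.70037396]
[458.99583453 298.09548269] 2.9214167093724166 167.3848476460365
[[  7.8  41.2]
 [ -8.  -39.7]
 [ -8.4 -40.9]
 [  8.6  39.3]]
[459.48530339 297.02234548] 2.9361621098425923 168.22969686020778
[[ 0.1 -0.5]
 [ 0.9  0. ]
 [-0.6  0.9]
 [-0.3  1.5]
 [ 0.1  0.5]
 [ 1.5 -0.8]
 [-1.7 -1.7]]
[[-0.946 -0.323 -0.001]
 [-0.323  0.946  0.001]
 [ 0.     0.001 -1.   ]]
```

The gauge is at about (633.5, 24.8) with yaw 0.232, the knob at about (509, 78, 120) and the dock at about (459, 297.5) with yaw 2.935. First I travel to above the knob with the fingers along the gauge's y.

Request:
carry_out(
  motion=[
    [0, 0, 0.097, -206.6, 217.7, 0, 0],
    [0, 0, 0.097, -206.6, 217.7, 0, 0],
    [0, 0, 0.097, -206.6, 217.7, 0, 0],
    [0, 0, 0.097, -206.6, 217.7, 0, 0],
    [0, 0, 0.097, -206.6, 217.7, 0, 0],
  ],
)

```text
clock: 0.82
position: [327.5, -316.7, 245.4]
ee_rot: [-0.116, 0.993, -0.0, 0.0]
contact_force: [1.1, -0.3, 1.2]
gripper_width: 42.5
grasp_force: 0.0
```

Request:
carry_out(
  motion=[
    [0, 0, 0, -38, 49, 0, -0.06],
    [0, 0, 0, -76, 98, 0, -0.06],
    [0, 0, 0, -114, 146, 0, -0.06],
    [0, 0, 0, -152, 195, 0, -0.06],
    [0, 0, 0, -190, 244, 0, -0.06],
  ],
)

```text
clock: 1.45
position: [456.3, -35.5, 245.6]
ee_rot: [-0.116, 0.993, 0.0, 0.0]
contact_force: [1.8, -0.2, 0.7]
gripper_width: 40.1
grasp_force: 0.0
```

Request:
carry_out(
  motion=[
    [0, 0, 0, -38, 49, 0, -0.06],
    [0, 0, 0, -78, 100, 0, -0.06],
    [0, 0, 0, -78, 100, 40, -0.06],
    [0, 0, 0, -78, 100, 80, -0.06],
    [0, 0, 0, -78, 100, 80, -0.06],
  ],
)

```text
clock: 2.08
position: [506.8, 77.0, 162.5]
ee_rot: [-0.116, 0.993, -0.001, -0.004]
contact_force: [-0.2, 0.3, 0.6]
gripper_width: 40.1
grasp_force: 0.0
```

Run:
```python
from h import *
im=get_image("wrist");cv2.imwrite("pics/w1.png",im["color"]);s=read_state();print(s["position"],s["clock"],im["position"],im["orientation"])
for n,P in(("knob",(509.2,78.3,120)),("tcp",s["position"])):print(n,proj(im,P))
```

```text
[508.61901927  77.34926504 164.88905028] 2.125 [424.99821711  57.0859833  292.23881087] [0.61249323 0.77405959 0.1254346  0.0997495 ]
knob (np.float64(258.37097505562946), np.float64(233.3265629625635))
tcp (np.float64(257.3848902596041), np.float64(271.94602206098125))
```

View pics/w1.png

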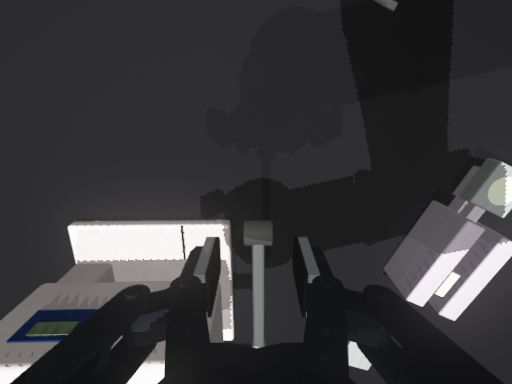

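The wrist view has the knob at (258,232), exactly where predicted and centred between the fingers. Now descend and pinch.

Request:
carry_out(
  motion=[
    [0, 0, 0, 0, 0, 30, -0.06],
    [0, 0, 0, 0, 0, 51, -0.06],
    [0, 0, 0, 0, 0, 51, -1],
    [0, 0, 0, 0, 0, 51, -1],
    [0, 0, 0, 0, 0, 51, -1],
  ],
)

```text
clock: 2.75
position: [509.5, 78.2, 115.9]
ee_rot: [-0.116, 0.993, 0.001, 0.001]
contact_force: [-2.6, 3.9, 1.5]
gripper_width: 17.1
grasp_force: 58.9
```

Request:
carry_out(
  motion=[
    [0, 0, 0, 0, 0, 0, -1],
    [0, 0, 0, 0, 0, 0, -1],
  ],
)

```text
clock: 3.0
position: [509.5, 78.2, 115.2]
ee_rot: [-0.116, 0.993, 0.0, 0.001]
contact_force: [-2.0, 4.7, 2.7]
gripper_width: 17.0
grasp_force: 59.0
```

Request:
carry_out(
  motion=[
    [0, 0, 0, -0.6, 0, -11, -1],
    [0, 0, 0, -2.2, 0, -21.9, -1],
    [0, 0, 0, -5, 0, -32.5, -1],
    [0, 0, 0, -8.7, 0, -42.8, -1],
    [0, 0, 0, -13.5, 0, -52.7, -1],
  ],
)

```text
clock: 3.62
position: [521.3, 81.1, 165.7]
ee_rot: [-0.115, 0.993, 0.0, -0.001]
contact_force: [2.3, 6.8, -8.1]
gripper_width: 16.9
grasp_force: 58.7
```

Request:
carry_out(
  motion=[
    [0, 0, 0, -5.7, 0, -9.4, -1],
    [0, 0, 0, -12.4, 0, -18.2, -1],
    [0, 0, 0, -19.9, 0, -26.2, -1],
    [0, 0, 0, -28.1, 0, -33.5, -1],
    [0, 0, 0, -37.1, 0, -39.9, -1],
  ],
)

```text
clock: 4.25
position: [554.5, 89.1, 204.2]
ee_rot: [-0.115, 0.993, 0.0, -0.005]
contact_force: [-4.6, 6.0, -6.7]
gripper_width: 16.5
grasp_force: 58.6
```

Request:
carry_out(
  motion=[
    [0, 0, 0, -9.6, 0, -5.3, -1],
    [0, 0, 0, -14.6, 0, -7.7, -1],
    [0, 0, 0, -14.6, 0, -7.7, -1],
    [0, 0, 0, -14.6, 0, -7.7, -0.3],
  ],
)

```text
clock: 4.75
position: [572.3, 92.1, 214.5]
ee_rot: [-0.116, 0.993, -0.001, -0.0]
contact_force: [0.4, -0.2, 0.7]
gripper_width: 29.7
grasp_force: 0.0
```

Lever is up and released. Next I retreat, turn and travel to above the docked block.

Request:
carry_out(
  motion=[
    [0, 0, 0, 0, 0, -40, -0.2],
    [0, 0, -0.186, 0, 0, -70, 0],
    [0, 0, -0.372, 0, 0, -70, 0.3],
    [0, 0, -0.558, 0, 0, -70, 0.6],
    [0, 0, -0.744, 0, 0, -70, 0.6],
  ],
)

```text
clock: 5.38
position: [572.9, 91.7, 285.6]
ee_rot: [-0.471, 0.882, -0.001, 0.001]
contact_force: [0.1, -0.6, 1.4]
gripper_width: 68.4
grasp_force: 0.0
```

Run:
```python
from h import *
s=read_state();print(s["position"],s["joints"],R.from_quat(s["ee_rot"]).as_euler("zyx"))
im=get_image("scene");cv2.imwrite("pics/s2.png",im["color"][130:330,180:440])
# knob detection: predicted pixel for several L
o=np.array([633.5,24.8]);t=.232
for L in(.9,1.0,1.1,1.2):
    l=np.array([-110*np.cos(L),80]);P=o+np.array([[np.cos(t),-np.sin(t)],[np.sin(t),np.cos(t)]])@l
    print(L,proj(im,[*P,120+110*np.sin(L)]))
# dock block refine in scene+top
im=get_image("top");g=cv2.cvtColor(im["color"],cv2.COLOR_BGR2GRAY)
f=lambda p,z:onz(im,130+p[0]/4,145+p[1]/4,z)[:2]
print("sample",onz(im,151.4,263.8,34))
b=[((62,437),33,(-22,-20)),((127,448),33,(-22,20)),((113,517),33,(22,20)),((49,504),33,(22,-20))]
print(fit([x[2] for x in b],[f(x[0],33) for x in b]))
```

```text
[572.88671128  91.70653715 285.57668134] [ 0.43853531  0.28204236 -0.04160801  0.00158851 -1.24568731 -1.02857845] [2.16033390e+00 1.96013271e-03 3.14084931e+00]
0.9 (np.float64(307.9384303101006), np.float64(173.21271343081833))
1.0 (np.float64(305.8587594264625), np.float64(173.1747107625916))
1.1 (np.float64(303.57314899556616), np.float64(173.56375775977133))
1.2 (np.float64(301.1015937410538), np.float64(174.38671891163014))
sample [459.87697345 299.16814998  34.        ]
(array([458.99583453, 298.09548269]), np.float64(2.9565282618711977), array([[-0.38347688,  1.29513533],
       [-0.1292958 , -1.29021278],
       [-0.18573157, -0.92769315],
       [ 0.69850426,  0.9227706 ]]))
```

View pics/s2.png

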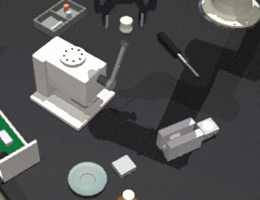

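Scene view: the lever is up, with the knob near (306,172) in the full picture, about 1.1 rad as intended. On to the dock.

Request:
carry_out(
  motion=[
    [0, 0, -0.18, -21.4, 42, 0, 0.6],
    [0, 0, -0.36, -42.8, 84, 0, 0.6],
    [0, 0, -0.54, -64.2, 126, 0, 0.6],
    [0, 0, -0.72, -85.6, 168, 0, 0.6],
    [0, 0, -0.9, -107, 209.8, 0, 0.6],
  ],
)

```text
clock: 6.1
position: [458.2, 299.7, 285.3]
ee_rot: [0.807, -0.591, 0.001, -0.001]
contact_force: [0.8, -0.4, 0.1]
gripper_width: 68.0
grasp_force: 0.0
```

Request:
carry_out(
  motion=[
    [0, 0, -0.18, 0, 0, 30, 0.6],
    [0, 0, -0.36, 0, 0, 60, 0.6],
    [0, 0, -0.54, 0, 0, 90, 0.6],
    [0, 0, -0.72, 0, 0, 120, 0.6],
    [0, 0, -0.9, 0, 0, 150, 0.6],
  ],
)

```text
clock: 6.72
position: [459.2, 298.7, 134.3]
ee_rot: [0.984, -0.181, 0.001, -0.0]
contact_force: [-0.4, 0.1, 0.5]
gripper_width: 68.4
grasp_force: 0.0
```

Request:
carry_out(
  motion=[
    [0, 0, -0.169, 0, 0, 20, 0.6],
    [0, 0, -0.169, 0, 0, 20, 0.6],
  ],
)

```text
clock: 6.98
position: [458.4, 297.9, 113.5]
ee_rot: [0.995, -0.101, -0.001, 0.001]
contact_force: [0.7, -0.4, 0.6]
gripper_width: 68.3
grasp_force: 0.0
```

Run:
```python
from h import *
im=get_image("wrist");cv2.imwrite("pics/w2.png",im["color"]);s=read_state();print(s["position"],s["clock"],R.from_quat(s["ee_rot"]).as_matrix().round(3))
t=2.945
for l in((-22,-20),(-22,20),(22,20),(22,-20)):
    P=np.array([459,298])+np.array([[np.cos(t),-np.sin(t)],[np.sin(t),np.cos(t)]])@l;print(l,np.round(proj(im,[*P,33]),1))
```

```text
[459.02598321 298.66385407 114.76011372] 7.025 [[ 0.98  -0.2    0.   ]
 [-0.2   -0.98  -0.001]
 [ 0.     0.001 -1.   ]]
(-22, -20) [227.2 175.7]
(-22, 20) [280.3 175.4]
(22, 20) [279.1 228.4]
(22, -20) [229.2 228.6]
```

View pics/w2.png

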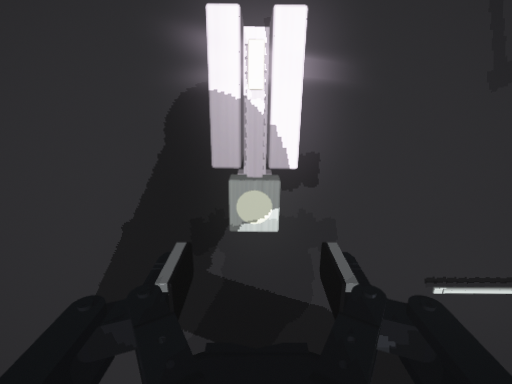

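Wrist view: block at (229,175)–(280,231), within 2 px of the prediction and aligned. I descend and grip.

Request:
carry_out(
  motion=[
    [0, 0, 0, -1, 0, 30, 0.6],
    [0, 0, 0, -1, 0, 60, 0.6],
    [0, 0, 0, -1, 0, 86, 0.6],
    [0, 0, 0, -1, 0, 86, 0.3],
    [0, 0, 0, -1, 0, 86, -1],
  ],
)

```text
clock: 7.65
position: [458.6, 299.9, 30.4]
ee_rot: [0.995, -0.099, 0.001, -0.001]
contact_force: [-5.8, -1.5, 26.9]
gripper_width: 39.1
grasp_force: 46.7
```

Request:
carry_out(
  motion=[
    [0, 0, 0, 0, 0, 0, -1],
    [0, 0, 0, 0, 0, 0, -1],
    [0, 0, 0, 0, 0, 0, -1],
  ],
)

```text
clock: 8.02
position: [458.6, 300.1, 30.6]
ee_rot: [0.995, -0.098, 0.001, -0.001]
contact_force: [-0.8, -0.1, 6.7]
gripper_width: 38.4
grasp_force: 61.7
```

Request:
carry_out(
  motion=[
    [0, 0, 0, 0, 0, -15, -1],
    [0, 0, 0, 0, 0, -35, -1],
    [0, 0, 0, 0, 0, -60, -1],
    [0, 0, 0, 0, 0, -85, -1],
    [0, 0, 0, 0, 0, -85, -1],
  ],
)

```text
clock: 8.65
position: [458.4, 299.9, 116.2]
ee_rot: [0.995, -0.098, 0.002, -0.002]
contact_force: [0.1, 0.4, -1.7]
gripper_width: 39.1
grasp_force: 60.8
```

Run:
```python
from h import *
im=get_image("scene");s=read_state();P=s["position"];print(P,s["contact_force"],s["gripper_width"],s["joints"])
u,v=map(int,proj(im,P));c=im["color"][v-70:v+70,u-100:u+60];cv2.imwrite("pics/s3.png",cv2.resize(c,None,fx=3,fy=3));print(u-100,v-70)
```

```text
[457.56516167 299.15901337 114.53857037] [-0.44101845  0.19497633 -1.61583708] 38.55701903617143 [ 8.75478495e-01  3.84998885e-01 -3.59617070e-01 -5.21563444e-04
 -8.24161167e-01  4.98385358e-01]
293 164
```

View pics/s3.png

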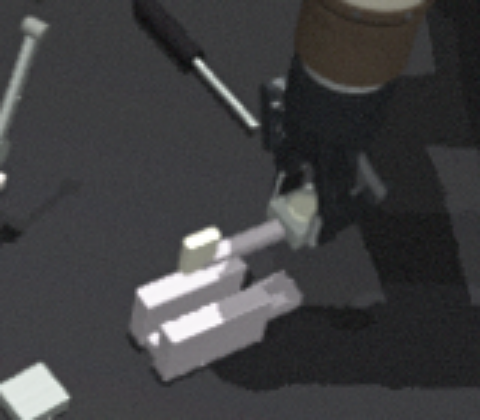

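The holder is held level, its fin at (200,250) in the crop and above the dock walls. I carry it to the clear bench, turning the handle towards the robot.

Request:
carry_out(
  motion=[
    [0, 0, 0.18, 2.7, 14, 0, -1],
    [0, 0, 0.36, 5.4, 28, 0, -1],
    [0, 0, 0.54, 8.2, 42, 0, -1],
    [0, 0, 0.72, 11, 56, 0, -1],
    [0, 0, 0.9, 13.7, 68.7, 0, -1],
  ],
)

```text
clock: 9.32
position: [456.6, 227.7, 112.3]
ee_rot: [0.852, -0.524, -0.001, 0.001]
contact_force: [0.4, 0.6, -1.8]
gripper_width: 38.8
grasp_force: 60.6
```

Request:
carry_out(
  motion=[
    [0, 0, 0.18, 20, 5.6, 0, -1],
    [0, 0, 0.36, 40, 11.2, 0, -1],
    [0, 0, 0.54, 60, 16.8, 0, -1],
    [0, 0, 0.72, 80, 22.4, 0, -1],
    [0, 0, 0.9, 98.1, 27.8, 0, -1],
  ],
)

```text
clock: 9.95
position: [476.7, 127.8, 112.3]
ee_rot: [-0.539, 0.842, 0.0, -0.001]
contact_force: [0.2, 0.2, -1.1]
gripper_width: 38.3
grasp_force: 60.6
```

Request:
carry_out(
  motion=[
    [0, 0, 0.18, 21, -16, 0, -1],
    [0, 0, 0.36, 42, -32, 0, -1],
    [0, 0, 0.54, 63, -48, 0, -1],
    [0, 0, 0.72, 84, -64, 0, -1],
    [0, 0, 0.913, 105.9, -78.8, 0, -1],
  ],
)

```text
clock: 10.58
position: [504.8, -1.1, 112.3]
ee_rot: [-0.115, 0.993, -0.0, -0.001]
contact_force: [0.3, 0.5, -1.3]
gripper_width: 38.2
grasp_force: 60.6
```

Request:
carry_out(
  motion=[
    [0, 0, 0, 0, 0, 30, -1],
    [0, 0, 0, 0, 0, 60, -1],
    [0, 0, 0, 0, 0, 80, -1],
    [0, 0, 0, 0, 0, 90, -1],
    [0, 0, 0, 0, 0, 90, -1],
  ],
)

```text
clock: 11.2
position: [505.0, -0.2, 22.7]
ee_rot: [-0.118, 0.993, -0.0, -0.001]
contact_force: [0.5, 0.9, -0.7]
gripper_width: 38.6
grasp_force: 60.7
```

Request:
carry_out(
  motion=[
    [0, 0, 0, 0, 0, 3, -1],
    [0, 0, 0, 0, 0, 6, -1],
    [0, 0, 0, 0, 0, 6, -1],
  ],
)

```text
clock: 11.58
position: [505.7, 0.0, 17.8]
ee_rot: [-0.118, 0.993, 0.0, 0.0]
contact_force: [0.2, -0.6, -1.1]
gripper_width: 38.7
grasp_force: 60.7
```

Request:
carry_out(
  motion=[
    [0, 0, 0, 0, 0, 1.5, -1],
    [0, 0, 0, 0, 0, 3, -1],
    [0, 0, 0, 0, 0, 3, -1],
  ],
)

```text
clock: 11.95
position: [505.8, 0.1, 15.6]
ee_rot: [-0.119, 0.993, -0.0, 0.0]
contact_force: [-2.5, 0.6, 6.0]
gripper_width: 38.5
grasp_force: 61.7
```

Touchdown. I release, rise and move back over the fin.

Request:
carry_out(
  motion=[
    [0, 0, 0, 0, 0, 0, 0.2],
    [0, 0, 0, 0, 0, 0, 0.4],
    [0, 0, 0, 0, 0, 0, 0.4],
    [0, 0, 0, 0, 0, -40, 0.3],
    [0, 0, 0, 0, 0, -90, 0.2],
  ],
)

```text
clock: 12.58
position: [504.8, -0.3, 104.5]
ee_rot: [-0.118, 0.993, -0.0, -0.002]
contact_force: [1.0, 0.2, 0.4]
gripper_width: 51.2
grasp_force: 0.0
```

Request:
carry_out(
  motion=[
    [0, 0, 0, 35, 0, -30, 0],
    [0, 0, 0, 70, 0, -30, -0.1],
    [0, 0, 0, 100, 0, -30, -0.1],
    [0, 0, 0, 100, 0, -30, -0.1],
  ],
)

```text
clock: 13.08
position: [406.3, -24.2, 134.7]
ee_rot: [-0.118, 0.993, 0.0, -0.0]
contact_force: [0.9, -0.2, 0.7]
gripper_width: 38.3
grasp_force: 0.0
```

Run:
```python
from h import *
im=get_image("wrist");cv2.imwrite("pics/w4.png",im["color"]);s=read_state();print(s["position"],s["clock"],s["ee_rot"],s["gripper_width"])
t=.238;M=np.array([[np.cos(t),-np.sin(t)],[np.sin(t),np.cos(t)]])
for l,z in(((-22,-20),18),((-22,20),18),((22,20),18),((22,-20),18),((-86,0),36),((-114,0),36)):
    P=np.array([505.6,0])+M@l;print(l,np.round(proj(im,[*P,z]),1))
```

```text
[408.00623215 -23.70280818 134.91567864] 13.125 [-1.18473997e-01  9.92957070e-01  3.40840214e-05  4.08855281e-04] 38.5607850176608
(-22, -20) [236.6 269.2]
(-22, 20) [277.1 269.1]
(22, 20) [276.2 305.8]
(22, -20) [237.6 305.9]
(-86, 0) [256.9 217.1]
(-114, 0) [256.9 186.1]
```

View pics/w4.png

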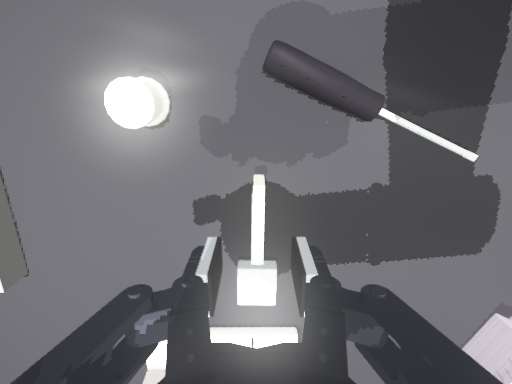

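Wrist view: block centre at (257,283), handle running to the fin's end at (259,178), gauge base with the black line at about (253,342). I grip the fin.

Request:
carry_out(
  motion=[
    [0, 0, 0, 0, 0, 40, -0.1],
    [0, 0, 0, 0, 0, 80, -0.1],
    [0, 0, 0, 0, 0, 105, -0.1],
    [0, 0, 0, 0, 0, 114, -0.1],
    [0, 0, 0, 0, 0, 114, -1],
  ],
)

```text
clock: 13.75
position: [409.0, -23.4, 20.3]
ee_rot: [-0.119, 0.993, -0.0, -0.0]
contact_force: [-0.6, -0.8, 0.1]
gripper_width: 21.6
grasp_force: 0.0
```

Request:
carry_out(
  motion=[
    [0, 0, 0, 0, 0, 0, -1],
    [0, 0, 0, 0, 0, 0, -1],
    [0, 0, 0, 0, 0, 0, -1],
    [0, 0, 0, 0, 0, 0, -1],
  ],
)

```text
clock: 14.25
position: [408.8, -23.4, 21.2]
ee_rot: [-0.118, 0.993, 0.0, 0.001]
contact_force: [-1.2, 0.4, 4.8]
gripper_width: 9.0
grasp_force: 62.9
```

Request:
carry_out(
  motion=[
    [0, 0, 0, 0, 0, -8, -1],
    [0, 0, 0, 0, 0, -16, -1],
    [0, 0, 0, 0, 0, -24, -1],
    [0, 0, 0, 0, 0, -24, -1],
  ],
)

```text
clock: 14.75
position: [408.9, -23.4, 45.4]
ee_rot: [-0.118, 0.993, 0.0, 0.001]
contact_force: [0.4, -0.2, -1.4]
gripper_width: 8.9
grasp_force: 62.2
```

Run:
```python
from h import *
s=read_state();print(s["position"],s["ee_rot"],s["gripper_width"],s["contact_force"],s["wrist_torque"])
im=get_image("wrist");cv2.imwrite("pics/w5.png",im["color"]);t=get_image("top")
c=t["color"][165:275,180:325];cv2.imwrite("pics/c5.png",cv2.resize(np.hstack([cv2.resize(c,None,fx=3,fy=3),im["color"][54:384,100:420]]),None,fx=1,fy=1))
o=np.array([633.5,24.8]);a=.232;M=np.array([[np.cos(a),-np.sin(a)],[np.sin(a),np.cos(a)]])
for l in((-65,0),(-40,0),(-65,50)):
    P=[*(o+M@l),15];print(l,"wrist",proj(im,P),"top",proj(t,P))
for l in((0,20),(0,-20),(44,20),(44,-20)):
    pass
g=cv2.cvtColor(t["color"],cv2.COLOR_BGR2GRAY)
n,L,st,ce=cv2.connectedComponentsWithStats((g>110).astype(np.uint8))
for i in range(1,n):
    x,y,w,h,A=st[i]
    if 180<x<325 and 200<y<300 and A>20: print(st[i],cv2.minAreaRect(np.argwhere(L==i)[:,::-1].astype(np.float32)))
```

```text
[408.88949432 -23.3720834   45.36902968] [-1.18402581e-01  9.92965214e-01  1.96979605e-04  9.34742475e-04] 8.878500726376764 [ 0.36059019 -0.19991325 -1.39843309] [-0.05309517  0.20470974  0.06666397]
(-65, 0) wrist (np.float64(249.8059237994602), np.float64(424.65247078609514)) top (np.float64(264.9996783554359), np.float64(219.52963741218625))
(-40, 0) wrist (np.float64(249.83832042248764), np.float64(446.3733251165918)) top (np.float64(262.69198301969914), np.float64(210.1360653610636))
(-65, 50) wrist (np.float64(313.0895256598838), np.float64(425.05665867124)) top (np.float64(246.22119486749182), np.float64(224.12760897782454))
[259 234  20  42 417] ((271.6470947265625, 255.0882568359375), (40.74597930908203, 16.734956741333008), 75.96376037597656)
[315 296  17  18 237] ((323.0, 304.5), (17.0, 16.0), 90.0)
```

View pics/c5.png

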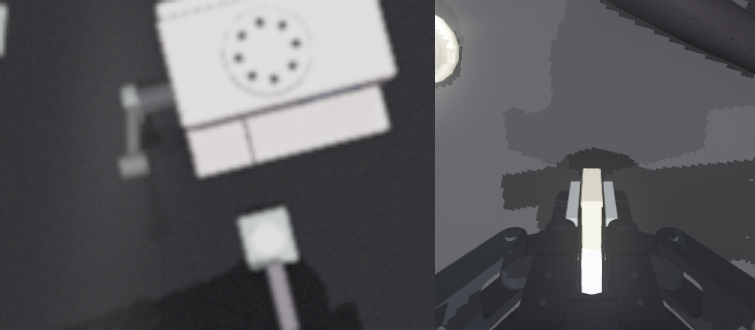

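The top crop shows the block at (236,215)–(298,262) held in front of the base, with the black line from (245,121) to (254,163). The wrist half shows the fin square between the pads.

Run:
```python
from h import *
im=get_image("top");f=lambda p,z:onz(im,180+p[0]/3,165+p[1]/3,z)[:2]
a,b=f((198,178),15),f((389,129),15);print("front edge yaw",np.arctan2(*(a-b)[::-1])-np.pi/2)
l0,l1=f((254.5,163),15),f((245,121),15);print("line",l0,l1,np.arctan2(*(l1-l0)[::-1]))
b=[((247,270),(-22,20)),((298,262),(-22,-20)),((288,206),(22,-20)),((236,215),(22,20))]
o,t,r=fit([x[1] for x in b],[f(x[0],42) for x in b]);print("holder",o,t,r.round(1))
o2=np.array([633.5,24.8]);g=.232;M=np.array([[np.cos(g),-np.sin(g)],[np.sin(g),np.cos(g)]])
print("holder in gauge",M.T@(o-o2)); p=read_state()["position"];print("tcp in gauge",M.T@(p[:2]-o2)); print("line in gauge",M.T@(l0-o2),M.T@(l1-o2))
h=get_image("scene")
# sample disc / block brightness bands for sag: print expected px
G=M@np.array([0,0])
```

```text
front edge yaw 0.24292506098515476
line [570.75120618  10.27996473] [607.04749902  18.15060791] 0.213538276996085
holder [5.07613900e+02 5.30666944e-02] 0.16842641074170045 [[-1.2  1.1]
 [-1.5 -2. ]
 [ 1.6 -1.6]
 [ 1.1  2.5]]
holder in gauge [-128.20334587    4.86036033]
tcp in gauge [-230.34074643    4.72280037]
line in gauge [-64.40616945   0.29645707] [-27.27265609  -0.38916946]
```

Request:
carry_out(
  motion=[
    [0, 0, 0, -15, -4.8, 2, -1],
    [0, 0, 0, -40, -4.8, 2, -1],
    [0, 0, 0, -65, -4.8, 2, -1],
    [0, 0, 0, -90, -4.8, 2, -1],
    [0, 0, 0, -90, -4.8, 2, -1],
  ],
)

```text
clock: 15.58
position: [500.0, -6.5, 42.2]
ee_rot: [-0.119, 0.993, -0.0, 0.001]
contact_force: [-0.5, -0.1, -1.6]
gripper_width: 8.9
grasp_force: 62.2
```

Request:
carry_out(
  motion=[
    [0, 0, 0, -10, 0, 0, -1],
    [0, 0, 0, -20, 0, 0, -1],
    [0, 0, 0, -30, 0, 0, -1],
    [0, 0, 0, -30, 0, 0, -1],
  ],
)

```text
clock: 16.08
position: [527.1, 0.3, 42.7]
ee_rot: [-0.118, 0.993, 0.0, 0.0]
contact_force: [-0.7, -0.3, -1.7]
gripper_width: 8.8
grasp_force: 62.2
```

Run:
```python
from h import *
s=read_state();p=s["position"];print(p,s["ee_rot"],s["contact_force"],s["wrist_torque"])
o2=np.array([633.5,24.8]);g=.232;M=np.array([[np.cos(g),-np.sin(g)],[np.sin(g),np.cos(g)]]);print("tcp in gauge",M.T@(p[:2]-o2))
```

```text
[5.27112347e+02 2.93538295e-01 4.26664459e+01] [-1.18454329e-01  9.92959412e-01  3.71607931e-05  4.20094792e-04] [-0.69853858 -0.3458983  -1.69063563] [-0.02864724  0.19558597 -0.01133914]
tcp in gauge [-109.17200108    0.61122056]
```

Request:
carry_out(
  motion=[
    [0, 0, 0, 0, -1, 2, -1],
    [0, 0, 0, 0, -1, 4, -1],
    [0, 0, 0, 0, -1, 6, -1],
    [0, 0, 0, 0, -1, 6, -1],
  ],
)

```text
clock: 16.58
position: [526.2, -1.0, 36.6]
ee_rot: [-0.118, 0.993, -0.0, -0.0]
contact_force: [-1.7, -0.3, -1.4]
gripper_width: 9.0
grasp_force: 62.4
```

Request:
carry_out(
  motion=[
    [0, 0, 0, -2, 0, 0, -1],
    [0, 0, 0, -4, 0, 0, -1],
    [0, 0, 0, -6, 0, 0, -1],
    [0, 0, 0, -6, 0, 0, -1],
  ],
)

```text
clock: 17.08
position: [532.6, 0.6, 36.6]
ee_rot: [-0.118, 0.993, 0.0, 0.0]
contact_force: [-0.2, -0.6, -0.9]
gripper_width: 9.0
grasp_force: 62.3
```

Request:
carry_out(
  motion=[
    [0, 0, 0, -1, 0, 0, -1],
    [0, 0, 0, -2, 0, 0, -1],
    [0, 0, 0, -3, 0, 0, -1],
    [0, 0, 0, -3, 0, 0, -1],
  ],
)

```text
clock: 17.58
position: [535.4, 1.2, 36.6]
ee_rot: [-0.118, 0.993, 0.0, 0.0]
contact_force: [0.1, 0.2, -1.7]
gripper_width: 9.0
grasp_force: 62.3
```

Request:
carry_out(
  motion=[
    [0, 0, 0, -1, 0, 0, -1],
    [0, 0, 0, -2, 0, 0, -1],
    [0, 0, 0, -2, 0, 0, -1],
  ],
)

```text
clock: 17.95
position: [537.0, 1.6, 36.6]
ee_rot: [-0.118, 0.993, -0.0, -0.0]
contact_force: [-1.2, -0.0, -1.8]
gripper_width: 8.7
grasp_force: 62.3
```

Request:
carry_out(
  motion=[
    [0, 0, 0, -1, 0, 0, -1],
    [0, 0, 0, -2, 0, 0, -1],
    [0, 0, 0, -2, 0, 0, -1],
  ],
)

```text
clock: 18.32
position: [537.0, 1.5, 36.3]
ee_rot: [-0.118, 0.993, -0.0, -0.002]
contact_force: [-6.3, -0.0, 3.4]
gripper_width: 9.0
grasp_force: 62.9
```

Request:
carry_out(
  motion=[
    [0, 0, 0, -1, 0, 0, -1],
    [0, 0, 0, -1.5, 0, 0, -1],
    [0, 0, 0, -1.5, 0, 0, -1],
  ],
)

```text
clock: 18.7
position: [537.0, 1.4, 36.3]
ee_rot: [-0.118, 0.993, -0.0, -0.004]
contact_force: [-9.9, -1.5, 4.9]
gripper_width: 8.6
grasp_force: 63.2
```

The block is against the stop. I relax the push, settle it down and release.

Request:
carry_out(
  motion=[
    [0, 0, 0, 2.2, 0, 0.5, -1],
    [0, 0, 0, 2.2, 0, 1, -1],
    [0, 0, 0, 2.2, 0, 1, -1],
  ],
)

```text
clock: 19.08
position: [537.0, 1.4, 36.2]
ee_rot: [-0.118, 0.993, -0.0, -0.001]
contact_force: [-6.0, -0.7, 8.0]
gripper_width: 8.9
grasp_force: 63.5
```

Request:
carry_out(
  motion=[
    [0, 0, 0, 0, 0, 0, -0.7],
    [0, 0, 0, 0, 0, 0, -0.5],
    [0, 0, 0, 0, 0, 0, -0.4],
    [0, 0, 0, 0, 0, -20, -0.4],
    [0, 0, 0, 0, 0, -60, -0.4],
  ],
)

```text
clock: 19.7
position: [537.5, 1.7, 94.7]
ee_rot: [-0.118, 0.993, -0.0, -0.002]
contact_force: [1.8, 0.1, 0.2]
gripper_width: 25.6
grasp_force: 0.0
```

Request:
carry_out(
  motion=[
    [0, 0, 0, 40, 0, -40, -0.4],
    [0, 0, 0, 80, 0, -80, -0.4],
    [0, 0, 0, 120, 0, -120, -0.2],
    [0, 0, 0, 120, 0, -120, -0.1],
  ],
)

```text
clock: 20.2
position: [421.6, -26.4, 219.0]
ee_rot: [-0.119, 0.993, 0.001, 0.004]
contact_force: [1.3, 1.0, -1.0]
gripper_width: 38.3
grasp_force: 0.0
```

Run:
```python
from h import *
im=get_image("wrist");t=get_image("top");s=read_state();print(s["position"],s["ee_rot"],s["clock"])
o=np.array([633.5,24.8]);a=.232;M=np.array([[np.cos(a),-np.sin(a)],[np.sin(a),np.cos(a)]])
for n,l,z in(("finback",(-86,0),51),("finfront",(-114,0),51),("linefront",(-65,0),15),("corner",(-65,50),15),("blockL",(-22,20),33),("blockR",(-22,-20),33)):
    print(n,np.round(proj(im,[*(o+M@l),z]),1),np.round(proj(t,[*(o+M@l),z]),1))
A=im["color"][:,60:460];B=t["color"][150:258,200:312]
cv2.imwrite("pics/w6.png",np.hstack([A,cv2.resize(B,(398,384),interpolation=cv2.INTER_CUBIC)]))
```

```text
[421.9780701  -26.10514435 216.08616785] [-1.18349361e-01  9.92971291e-01  3.47567093e-04  1.14992963e-03] 20.3
finback [256.9 279.6] [266.9 227.5]
finfront [257.  259.7] [269.6 238.5]
linefront [256.7 276.2] [265.  219.5]
corner [293.5 276.4] [246.2 224.1]
blockL [271.4 311.7] [253.3 204.9]
blockR [241.6 311.5] [268.5 201.1]
```

View pics/w6.png

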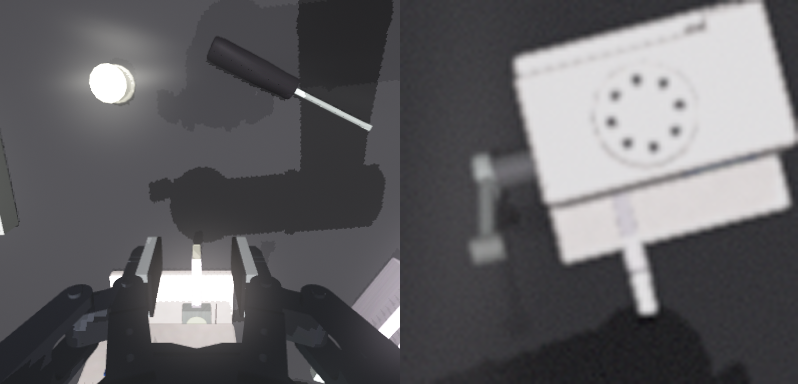

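The last picture shows the fin's end at about (269.8,237.7) in full top pixels against the predicted (269.6,238.5). In the wrist view the block's columns 242–271 match the home prediction, so the holder is home. I return to the knob.

Request:
carry_out(
  motion=[
    [0, 0, 0, 0, 0, -50, -0.06],
    [0, 0, 0, -45, 20, -70, -0.06],
    [0, 0, 0, -90, 40, -70, -0.06],
    [0, 0, 0, -135, 60, -70, -0.06],
    [0, 0, 0, -174.6, 79.5, -70, -0.06],
  ],
)

```text
clock: 20.92
position: [574.8, 93.5, 282.8]
ee_rot: [-0.118, 0.993, -0.001, -0.002]
contact_force: [0.3, -0.2, 1.2]
gripper_width: 40.3
grasp_force: 0.0
```

Request:
carry_out(
  motion=[
    [0, 0, 0.005, 0, 0, 0, -0.06],
    [0, 0, 0.005, 0, 0, 0, -0.06],
  ],
)

```text
clock: 21.18
position: [572.7, 92.0, 283.5]
ee_rot: [-0.116, 0.993, -0.001, -0.002]
contact_force: [-0.7, 0.1, -0.5]
gripper_width: 40.2
grasp_force: 0.0
```

Run:
```python
from h import *
s=read_state();im=get_image("wrist");print(s["position"],s["ee_rot"])
o=np.array([633.5,24.8]);a=.232;M=np.array([[np.cos(a),-np.sin(a)],[np.sin(a),np.cos(a)]])
for L in (1.05,1.15): print(L,o+M@[-110*np.cos(L),80],120+110*np.sin(L),proj(im,[*(o+M@[-110*np.cos(L),80]),120+110*np.sin(L)]))
d=im["color"].astype(int);u,v=map(int,proj(im,[*(o+M@[-110*np.cos(1.14),80]),220]))
g=cv2.cvtColor(im["color"],cv2.COLOR_BGR2GRAY)
for r in range(v-32,v+33,8): print(r,g[r,u-32:u+33:4])
```

```text
[572.692365    92.03278677 283.46537681] [-1.15883479e-01  9.93260884e-01 -5.37205216e-04 -1.88353690e-03]
1.05 [561.83960741  90.07226977] 215.41655481534187 (np.float64(257.90349638090254), np.float64(200.17539343552264))
1.15 [571.37626893  92.3253442 ] 220.40403342865733 (np.float64(257.91112319900776), np.float64(215.28939418118009))
181 [111  91 126  84  37  38  36  34  32  32  31  29  27  26  25  26  24]
189 [100  84 127  95  37  37  36  34  32  31  29  28  27  26  26  24  25]
197 [ 86  84 127 103  38  37  93  90  62  87  83  58  27  25  25  25  24]
205 [ 85  72 102  87  40  38  69  68  66  65  62  61  28  26  25  25  25]
213 [78 59 59 57 56 53 73 72 73 73 73 72 27 26 25 25 25]
221 [ 81  63  61  60  58  56  55  68 116 115  28  28  27  26  25  26  25]
229 [ 88  85 165 172  51  49  48  42  57  56  29  28  27  32  41  41  41]
237 [ 86  85 244 236  50  49  47  46  45  44  44  42  42  41  41  41  40]
245 [87 82 52 51 49 48 47 46 45 45 43 42 42 42 42 41 41]
```

Request:
carry_out(
  motion=[
    [0, 0, 0, 4, 0, 35, -0.06],
    [0, 0, 0, 4, 0, 70, -0.06],
    [0, 0, 0, 4, 0, 70, -0.06],
    [0, 0, 0, 4, 0, 70, -1],
    [0, 0, 0, 4, 0, 70, -1],
  ],
)

```text
clock: 21.85
position: [569.2, 92.6, 217.9]
ee_rot: [-0.116, 0.993, 0.002, 0.002]
contact_force: [-3.3, 5.1, 1.1]
gripper_width: 16.8
grasp_force: 58.9
```

Request:
carry_out(
  motion=[
    [0, 0, 0, 0, 0, 0, -1],
    [0, 0, 0, 0, 0, 0, -1],
  ],
)

```text
clock: 22.1
position: [569.2, 92.7, 217.9]
ee_rot: [-0.116, 0.993, 0.001, 0.002]
contact_force: [-3.5, 5.0, 1.6]
gripper_width: 16.7
grasp_force: 58.9
```

Request:
carry_out(
  motion=[
    [0, 0, 0, 9.5, 0, 5.5, -1],
    [0, 0, 0, 18.5, 0, 11.9, -1],
    [0, 0, 0, 26.7, 0, 19.1, -1],
    [0, 0, 0, 34.2, 0, 27.2, -1],
    [0, 0, 0, 40.9, 0, 35.9, -1],
  ],
)

```text
clock: 22.72
position: [531.1, 83.4, 185.0]
ee_rot: [-0.117, 0.993, 0.002, 0.005]
contact_force: [-5.4, 3.5, 12.0]
gripper_width: 16.3
grasp_force: 63.0
```

Request:
carry_out(
  motion=[
    [0, 0, 0, 5.7, 0, 9.4, -1],
    [0, 0, 0, 10.5, 0, 19.3, -1],
    [0, 0, 0, 14.3, 0, 29.6, -1],
    [0, 0, 0, 17, 0, 40.3, -1],
    [0, 0, 0, 18.7, 0, 51.1, -1],
  ],
)

```text
clock: 23.35
position: [510.8, 78.5, 131.3]
ee_rot: [-0.116, 0.993, 0.001, 0.001]
contact_force: [-7.3, 4.5, 7.8]
gripper_width: 16.4
grasp_force: 65.8
```

Request:
carry_out(
  motion=[
    [0, 0, 0, 0.5, 0, 6, -1],
    [0, 0, 0, 0.5, 0, 11, -1],
    [0, 0, 0, 0.5, 0, 11, -1],
  ],
)

```text
clock: 23.72
position: [510.0, 78.3, 119.3]
ee_rot: [-0.116, 0.993, 0.001, 0.001]
contact_force: [-5.7, 4.9, 2.8]
gripper_width: 16.7
grasp_force: 65.6
```

Request:
carry_out(
  motion=[
    [0, 0, 0, 0, 0, 2, -1],
    [0, 0, 0, 0, 0, 3, -1],
    [0, 0, 0, 0, 0, 3, -1],
  ],
)

```text
clock: 24.1
position: [510.0, 78.3, 116.8]
ee_rot: [-0.116, 0.993, 0.001, 0.001]
contact_force: [-8.4, 3.8, 4.9]
gripper_width: 16.8
grasp_force: 66.0
```

Request:
carry_out(
  motion=[
    [0, 0, 0, 0, 0, 2, -1],
    [0, 0, 0, 0, 0, 3, -1],
    [0, 0, 0, 0, 0, 3, -1],
  ],
)

```text
clock: 24.48
position: [510.1, 78.2, 116.0]
ee_rot: [-0.116, 0.993, 0.001, 0.001]
contact_force: [-13.5, 4.5, 18.2]
gripper_width: 16.3
grasp_force: 67.5
```

The lever's stop is reached: 18 N with no further travel. I release and retreat.

Request:
carry_out(
  motion=[
    [0, 0, 0, 0, 0, -1, -0.5],
    [0, 0, 0, 0, 0, -1, -0.06],
    [0, 0, 0, 0, 0, -1, -0.06],
    [0, 0, 0, 0, 0, -40, -0.06],
    [0, 0, 0, 0, 0, -100, -0.06],
  ],
)

```text
clock: 25.1
position: [509.4, 76.7, 210.7]
ee_rot: [-0.116, 0.993, -0.001, -0.003]
contact_force: [0.7, 0.6, -0.3]
gripper_width: 40.5
grasp_force: 0.0
```

Request:
carry_out(
  motion=[
    [0, 0, 0, 40, 0, -40, -0.06],
    [0, 0, 0, 90, 0, -40, -0.06],
    [0, 0, 0, 90, 0, -40, -0.06],
  ],
)

```text
clock: 25.48
position: [420.1, 55.5, 252.0]
ee_rot: [-0.116, 0.993, 0.0, 0.0]
contact_force: [0.2, 0.1, 0.4]
gripper_width: 40.4
grasp_force: 0.0
```

Run:
```python
from h import *
im=get_image("scene");t=get_image("top");w=get_image("wrist");s=read_state();print(s["position"],s["contact_force"],s["clock"])
o=np.array([633.5,24.8]);a=.232;M=np.array([[np.cos(a),-np.sin(a)],[np.sin(a),np.cos(a)]])
for n,q in(("scene",im),("top",t),("wrist",w)):
  for L in(0,.1,.2): print(n,L,np.round(proj(q,[*(o+M@[-110*np.cos(L),80]),120+110*np.sin(L)]),1))
def blob(q,c,r,lo):
    x,y=map(int,c);p=cv2.cvtColor(q["color"],cv2.COLOR_BGR2GRAY)[y-r:y+r,x-r:x+r];print(p[::1 if r<9 else 3,::1 if r<9 else 3])
P=[*(o+M@[-110,80]),120]
blob(im,proj(im,P),8,0);blob(w,proj(w,P),24,0)
# fin end in top
print("fin",np.round(proj(t,[*(o+M@[-114,0]),51]),1)); c=np.round(proj(t,[*(o+M@[-100,0]),51])).astype(int)
print(cv2.cvtColor(t["color"],cv2.COLOR_BGR2GRAY)[c[1]-6:c[1]+9:2,c[0]-8:c[0]+9])
```

```text
[423.44138195  56.69223818 251.70244721] [-0.08207095 -0.28244066 -0.07168122] 25.625
scene 0 [315.7 189.8]
scene 0.1 [315.8 186.8]
scene 0.2 [315.7 184. ]
top 0 [235.7 246. ]
top 0.1 [235.2 246. ]
top 0.2 [234.6 245.5]
wrist 0 [257.4 266.4]
wrist 0.1 [257.5 273.1]
wrist 0.2 [257.5 281.2]
[[ 64  63  65  60  63  61  61  62  61  63  64  61  62  61  62  61]
 [ 59  59  62  60  62  63  61  60  62  67  58  59  63  62  61  63]
 [ 62  61  63  63  63  63  63  59  61  60  63  61  62  57  62  62]
 [ 63  63  64  62  61  61  60  61  63  66  66  64  63  61  65  62]
 [ 61  60  64  64  63  62  64  63  65  61  59  65  65  64  62  61]
 [ 59  62  63  62  65  60  71  93  91  73  61  63  63  60  61  59]
 [ 63  59  63  61  61  66  89 108 108 101  89  72  60  61  63  62]
 [ 61  62  62  64  64  77  98 109 112 110 108  99  84  73  64  59]
 [ 64  60  63  63  62  82 110 129 127 118 111 106  94  77  69  64]
 [ 61  62  64  59  67 119 197 205 154 125 111 107  87  72  66  63]
 [ 64  62  59  65 113 198 240 239 188 116 102  93  75  68  64  63]
 [ 61  59  68 114 199 238 239 204 132  90  87  76  70  67  61  60]
 [ 59 
[... 1222 characters left out ...]
 136 133 237 255 255 131 130 128 126 125 123]
 [249 255 114 102 106 105 104 234 255 255 131 130 128 127 125 124]]
fin [269.6 238.5]
[[ 53  51  50  54  92 161 204 217 217 199 137  66  51  52  54  51  55]
 [ 54  53  50  55  93 163 210 223 223 205 150  74  50  52  55  52  52]
 [ 52  55  52  51  57 110 180 218 224 215 182 108  52  52  53  55  55]
 [ 53  53  54  53  51  82 155 206 222 222 202 136  65  49  52  54  54]
 [ 50  53  54  53  50  54 100 175 219 225 217 184 107  51  51  52  53]
 [ 55  52  54  55  54  49  79 148 192 198 189 158  92  55  52  54  53]
 [ 51  53  54  53  51  53  50  46  48  47  48  50  51  54  54  52  53]
 [ 51  52  51  53  52  52  50  53  46  49  49  50  50  52  53  51  53]]
```

The knob is at row 266 in the wrist view (predicted 266.4 for fully down), and the fin is on the line. Handing in.

```bash
python3 -c "
from bench import *
print(job_done())"
```

```text
the job is handed in; nothing more can be done
None
```

The job is handed in at about 26 s of the 72 s allowed, but the hand-in returned no verdict: in the last images the holder is home against the stop and on the line, the lever is fully down, the gripper is clear of everything, and I never measured the foot's force directly.

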